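# Isolate the sole finisher and hold its guard open

### The job

First switch the sole finisher off: flip the toggle on its grey isolator box right over from the green mark to the red mark. Only then lift the machine's yellow drop-down guard by its black bar and hold it open at 50 degrees from its closed, level position so that the drum can be inspected; nothing else will hold it up, so the job ends with you still holding it steady there. Leave the shoe, bottle, tin and hammer where they are.

Things in the scene. Friction and masses are not known exactly. Their poses are not given: they have to be found in the camera images.
- machine: bench sole-finishing machine, fixed to the bench: dark green base 300 x 240 x 40 mm (x, y, z), brown abrasive drum lying along y, motor housing at the back up to 135 mm high. Origin at the centre of its underside on the bench; its own +x points from front to back (away from the robot, give or take its yaw), z up. Closed, the guard covers the drum, its top 151 mm above the bench
- guard (a joint): angle of the yellow drop-down guard in rad: 0 closed (level), grows as its front rises, stop at 1.35. It falls shut from every angle when let go. Guard mass about 0.5 kg (0.35 to 0.7), about 1.5 to 3.5 N to lift at the bar
- guard_bar (a point): middle of the guard's handle: round black bar, 12 mm thick, 130 mm long, along the machine's y. Guard closed: 140 mm above the bench, 220 mm in front (machine -x) of the hinge axis, 55 mm clear from bar centre back to the guard's front edge, 60 mm free below. It rises on a 220 mm radius about the hinge, towards the back; gripped across from above it turns between the fingers, the hand stays upright
- guard_hinge (a point): point on the guard's hinge axis, opposite the middle of the bar, 140 mm above the bench; does not move. The hinge axis is level, along the machine's y
- toggle (a joint): toggle of the isolator in rad: 1.0 is ON (leaning 0.5 rad from upright over the green mark, the isolator's +x side), 0 is OFF (leaning 0.5 rad over the red mark, its -x side). Top-heavy, it tips over: pushed well past upright (0.5) it drops by itself to the far stop, short of that it drops back. Under 1 N at the ball moves it
- toggle_ball (a point): centre of the red ball, 28 mm in diameter, on the end of the 10 mm thick toggle, 75 mm from its pivot
- toggle_pivot (a point): pivot axis of the toggle, on top of the isolator box, 60 mm above the bench; its x axis points the way the toggle swings: +x towards ON (green), -x towards OFF (red); z up. The grey box is 120 x 80 x 55 mm (x, y, z), fixed to the bench, centred under this point
- shoe: tan leather shoe on its last, 275 x 85 x 115 mm, toe to its own +x, standing loose; leave alone. Origin at the middle of its sole on the bench
- bottle: amber bottle, 60 mm across, 150 mm tall, standing loose; leave alone. Origin at its underside
- tin: brass-coloured tin, 68 mm across, 45 mm tall, standing loose; leave alone. Origin at its underside
- hammer: hammer lying loose on the bench in front of the machine, 260 mm long along its own x, head (90 mm wide) at its +x end, 26 mm high; leave alone. Origin at the middle of its length on the bench
Mind the look-alikes: they are no part of the job. What is meant by the part that bears toggle is not purple, and is the larger of those in its own colour.

How it is judged:
On the way, in this order (a step that is already met when the one before it is completed fails the run):
1. the toggle is flipped over to OFF while the guard is still closed (value of joint toggle below 0.12 rad and value of joint guard below 0.1 rad), for 0.2 s.
2. the guard is lifted by the robot (value of joint guard above 0.5 rad and contact force between the fingers and guard above 0.3 N), for 0.2 s.
At the end, for the whole second after the job is handed in: The toggle is OFF (joint below 0.12 rad); the guard stands still (under 0.06 rad/s) at 50 degrees, give or take 6.4 (0.76 to 0.985 rad), carried by the robot's fingers (contact above 0.3 N) and by none of the loose things; shoe, bottle, tin and hammer are within 30 mm of where they began (value of joint toggle below 0.12 rad and value of joint guard between 0.76 and 0.985 rad and velocity of joint guard between -0.06 and 0.06 rad/s and contact force between the fingers and guard above 0.3 N and contact force between guard and shoe below 0.1 N and contact force between guard and bottle below 0.1 N and contact force between guard and tin below 0.1 N and contact force between guard and hammer below 0.1 N and not (distance of any of shoe, bottle, tin, hammer from where it was at the start of the episode above 0.03 m)); the arm keeps its last pose, push and grip.
It fails at once if the guard is raised while the toggle is not off (value of joint guard above 0.12 rad and value of joint toggle above 0.5 rad).
It fails at once if the shoe, bottle, tin or hammer is moved by more than 30 mm (distance of any of shoe, bottle, tin, hammer from where it was at the start of the episode above 0.03 m).
It also fails if it takes over 51 s, if anything falls off the work surface, if the arm or the gripper's body presses on something with over 40 N, if the wrist force passes 120 N, or if a joint passes its speed limit or range.

### The arm

A 6-joint arm with a two-finger parallel gripper is mounted at the origin on the work surface. World frame = base frame: x ahead of the robot, y to its left, z up, the work surface at z = 0. Lengths are in m, angles in rad, forces in N, time in s.
With the tool pointing down it reaches from about 0.3 to 0.775 m from the base axis. Payload 14.6 kg.
Tool frame: the origin (TCP) lies midway between the tips of the shut fingers; the grasp point (between the pads) lies 19 mm behind it (grasp_offset is the distance from the TCP to the grasp point, in m); z points along the fingers, y is the line along which they close (so a half turn about z gives the same grasp; the last joint's range is limited). The gripper opens to 94 mm and grips with 3 to 60 N. Pads are 16 mm wide; open, the fingers measure 119 mm over their backs; the gripper's body (75 mm by 177 mm) begins 78 mm behind the grasp point.
Start: joints at [1.098, 0.3, 1.521, -0, 1.321, -0.067], TCP at [0.217, 0.505, 0.173] pointing down, gripper open.
Joint ranges: [-3.03, 3.03], [-0.79, 2.21], [0.23, 2.52], [-1.04, 4.18], [0, 3.07], [-2.55, 2.55]. Speed limits (rad/s): [2.22, 2.22, 2.57, 3.14, 3.14, 3.14].

### API

Orientations are given as [roll, pitch, yaw] about the fixed x, y, z axes, in that order (R = Rz(yaw) Ry(pitch) Rx(roll)).
In Python, from station import * gives the robot as it stands. The module is installed in compiled form; this text tells all that it offers.
- The arm moves only by the tool send_rows, never from a script. Its argument "rows" is a list of rows, each an object of numbers: "dx", "dy", "dz": the shift along the tool's x, y, z in mm; "roll": the turn about the tool's z in degrees; "jaw": the closure, from -1 (fully open) to 1 (shut). In form: [{"dx": .., "dy": .., "dz": .., "roll": .., "jaw": ..}, ...]. A call has 1 to 12 rows; each row shifts and turns the commanded pose from where the row before left it, along the tool's axes as they then stand; what a row does not reach is not made up. A row lasts 1/12 s, in which the tool goes at most 41.7 mm and 7.16 degrees, less where a joint would pass 70% of its speed; a pose out of reach is approached as far as the arm can. A call is refused whole if a number of a shift passes 41.7 or a number of a turn 7.16, either way. A call with a gripper value outside its range is refused whole. The fingers move at their own pace and stop on an object; "force" is the grip in N (left out, the last holds). Time passes only in rows, so rows that do not move let the fingers close. It gives the time, the measured TCP pose, the force, the opening and the grip force at its end, in the units of the state.
- get_obs(): the state, without advancing time (a new reading comes with each control period).
- camera(name): name is "scene" or "top"; returns a dict with "frame" (400x640x3 uint8, red, green, blue), "z_map" (400x640 float32, m along the optical axis (not along the pixel's ray), 0 where there is no reading), "camera_matrix" (3x3 intrinsics, pixels), "rvec" (rotation vector, rad) and "tvec" (3), from world to camera coordinates, as OpenCV has them. Camera axes: x right, y down, z forward; pixel columns grow to the right and rows downward; lengths in m; the calibration is good to about 2 mm. A picture is of the moment at which its call begins.
- hand_in(): hands the job in; it is judged then, once.
The state is a dict: "time_s": time; "qpos": joint angles; "joint_vel": joint speeds; "tau": joint torques, N m; "ee_pos": TCP position; "eef_rot": TCP orientation; "force": force on the tool from outside, world axes, zero at the start; "moment": the same for the moment, N m; "grip_width": finger opening in m; "grip_force": force on a finger pad.
Only numpy, scipy, OpenCV 4.12 (cv2) and the standard library are available. Lean on these libraries where they do the work, as an engineer would, in place of code of your own. Each camera call takes 0.05 s, during which the arm holds its last target. There are 200 camera calls.

## Working session

There is one attempt and no reset: what is moved stays moved. The work goes in short steps, Python scripts to look and compute and a tool call to move; the robot and the scene stay as the last step left them, time stands still between calls to the robot, and variables do not carry over. Pictures are saved under pics/ and viewed, at most 10 in all, crops included, and the job is handed in when it is done.

Besides the shell and the picture viewer there is one more tool, called after ">>>" in YAML: its name, and indented under it one key for each argument. send_rows: Moves the arm, as the interface text tells. Its arguments: {"type":"object","properties":{"rows":{"type":"array"},"force":{"type":"number"}},"required":["rows"]}

```bash
mkdir -p pics; cat > h.py <<'E'
from station import *
import numpy as np, cv2
def cam(n):
    c=camera(n); R=cv2.Rodrigues(np.array(c['rvec'],float))[0]; t=np.array(c['tvec'],float).ravel(); K=np.array(c['camera_matrix'],float)
    z=c['z_map'].astype(float); v,u=np.mgrid[0:400,0:640]
    P=np.stack([(u-K[0,2])/K[0,0]*z,(v-K[1,2])/K[1,1]*z,z],-1)
    W=(P-t)@R; W[z==0]=np.nan
    return c['frame'],W,(K,R,t)
def save(f,n): cv2.imwrite('pics/'+n,cv2.cvtColor(f,cv2.COLOR_RGB2BGR))
E
python3 - <<'E'
from h import *
for n in('scene','top'):
    f,W,k=cam(n); save(f,n+'0.png'); np.save(n+'W.npy',W); np.save(n+'F.npy',f)
    print(n,-k[1].T@k[2])
o=get_obs(); print(o['time_s'],o['ee_pos'],o['eef_rot'],o['grip_width'])
E
```

```text
scene [1.1041528  0.01117928 1.0629967 ]
top [0.45852805 0.04203947 1.10375871]
0.1 [0.21699769 0.5050891  0.17265027] [-3.14058345e+00 -5.55055831e-05  2.73578889e+00] 0.094148056878262
```

View pics/scene0.png

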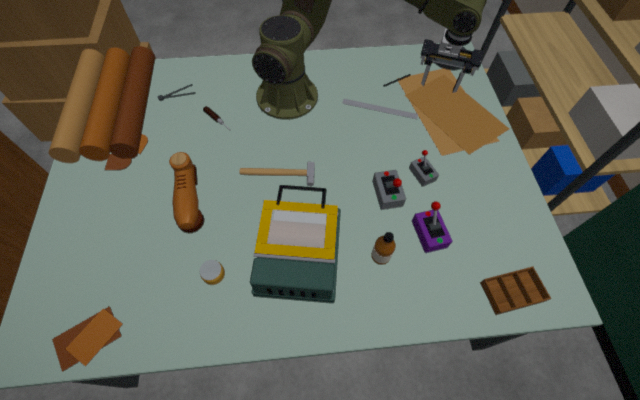

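View pics/top0.png

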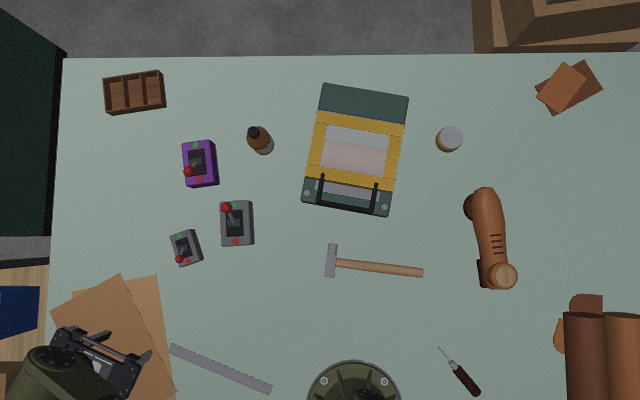

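The isolators in the top view are purple (200,163), large grey (236,223) and small grey (185,248). The one meant is the large grey one, since it isn't purple and is the bigger of the two greys. I'll confirm it in a crop and measure it.

```bash
python3 - <<'E'
from h import *
f=np.load('topF.npy');W=np.load('topW.npy')
save(cv2.resize(f[190:275,160:270],None,fx=5,fy=5,interpolation=cv2.INTER_CUBIC),'crop.png')
hsv=cv2.cvtColor(f,cv2.COLOR_RGB2HSV)
z=W[...,2]
v,u=np.mgrid[0:400,0:640]
def box(a,b,c,d): return (u>a)&(u<b)&(v>c)&(v<d)
def rect(m,n):
    p=W[m][:,:2].astype(np.float32); r=cv2.minAreaRect(p); print(n,m.sum(),np.round(r[0],4),np.round(r[1],4),r[2], 'z',np.nanmedian(z[m]))
b=box(210,262,195,252)
top=b&(z>.048)&(z<.062); rect(top,'bigbox')
b2=box(165,206,225,270); rect(b2&(z>.03)&(z<.062),'small')
red=((hsv[...,0]<6)|(hsv[...,0]>174))&(hsv[...,1]>150)&(hsv[...,2]>60)
gr=(hsv[...,0]>45)&(hsv[...,0]<80)&(hsv[...,1]>120)
for n,m in(('ball',b&red&(z>.085)),('redmark',b&red&(z<.075)),('green',b&gr)):
    print(n,m.sum(),np.round(np.nanmean(W[m],0),4),u[m].mean(),v[m].mean(),np.nanmax(z[m]) if m.any() else 0)
# bar: dark, z 0.13-.15
dark=(f.max(-1)<50)&(z>.135)&(z<.155)&box(300,400,165,225)
rect(dark,'bar+arms'); p=W[dark]; print(np.round(p.min(0),3),np.round(p.max(0),3))
y=(hsv[...,0]>18)&(hsv[...,0]<32)&(hsv[...,1]>150)&box(295,415,100,200)
rect(y&(z>.14),'yellow')
base=box(290,420,75,225)&(z>.03)&(z<.046)&(hsv[...,0]>50); rect(base,'base')
rect(box(290,420,75,225)&(z>.03),'machine all')
for n,bb in(('bottle',box(240,280,120,160)),('tin',box(430,470,120,160)),('hammer',box(320,430,240,280)),('shoe',box(455,525,180,295))):
    m=bb&(z>.012);p=W[m];print(n,np.round(p.min(0),3),np.round(p.max(0),3))
E
```

```text
bigbox 1088 [0.4894 0.313 ] [0.1194 0.0799] 4.398827075958252 z 0.05465387552713085
small 707 [0.4234 0.4508] [0.09   0.0607] 19.50757598876953 z 0.04078358773656592
ball 88 [0.5246 0.3145 0.1345] 225.88636363636363 207.375 0.13980449584555285
redmark 32 [0.4425 0.3103 0.0556] 235.0 240.65625 0.05852452412477944
green 22 [0.537  0.3153 0.056 ] 233.95454545454547 204.72727272727272 0.05905693875266398
bar+arms 505 [0.5582 0.0201] [0.1416 0.0744] 79.32135009765625 z 0.14548667305244878
[ 0.511 -0.053  0.138] [0.607 0.094 0.155]
yellow 3025 [0.6616 0.0014] [0.2125 0.1667] 79.67214965820312 z 0.150197618605637
base 1078 [0.56   0.0192] [0.24  0.066] 79.58653259277344 z 0.038944189859645595
machine all 10815 [ 0.6717 -0.0017] [0.2399 0.3057] 79.33794403076172 z 0.14763049492413013
bottle [0.68  0.218 0.012] [0.74  0.279 0.153]
tin [ 0.688 -0.292  0.012] [ 0.75  -0.228  0.05 ]
hammer [ 0.349 -0.186  0.012] [0.434 0.075 0.032]
shoe [ 0.323 -0.394  0.012] [ 0.583 -0.301  0.119]
```

View pics/crop.png

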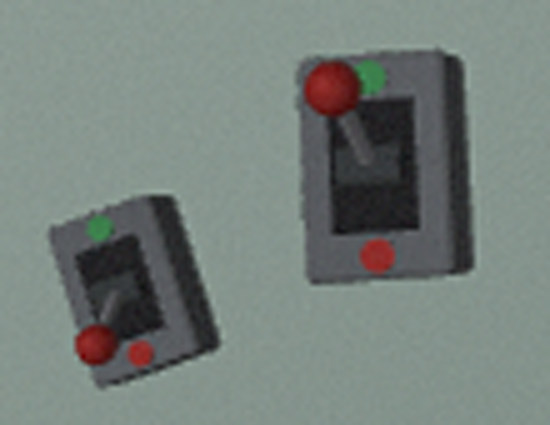

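The crop confirms the large grey isolator: its ball leans over the green mark (ON), and the box measures 119 x 80 mm. I'll turn the tool to the bar's yaw and shut the jaw first.

>>> send_rows:
  rows:
    - {"dz":-3,"roll":7.03,"jaw":1}
    - {"dz":-3,"roll":7.03,"jaw":1}
    - {"dz":-3,"roll":7.03,"jaw":1}
    - {"dz":-3,"roll":7.03,"jaw":1}
    - {"dz":-3,"roll":7.03,"jaw":1}
    - {"dz":-3,"roll":7.03,"jaw":1}
    - {"dz":-3,"roll":7.03,"jaw":1}
    - {"dz":-3,"roll":7.03,"jaw":1}
    - {"dz":-3,"roll":7.03,"jaw":1}
    - {"roll":7.03,"jaw":1}
    - {"roll":7.03,"jaw":1}
    - {"jaw":1}
  force: 20

```text
invalid input at $.rows[0]: expected keys dx, dy, dz, roll, jaw
```

```bash
cat >> h.py <<'E'
def rel(p):
    o=get_obs(); r,pi,y=o['eef_rot']; Rz,_=cv2.Rodrigues(np.array([0,0,y])); Ry,_=cv2.Rodrigues(np.array([0,pi,0.])); Rx,_=cv2.Rodrigues(np.array([r,0,0.]))
    R=Rz@Ry@Rx; print(o['time_s'],o['ee_pos'],np.degrees(o['eef_rot']),o['grip_width'],np.round(o['force'],2),np.round(o['qpos'],2))
    for q in p: print(q,'->mm',np.round(R.T@(np.array(q)-o['ee_pos'])*1000,1))
E
python3 -c "
from h import *
rel([[.578,.319,.2],[.578,.319,.108],[.485,.3115,.108]])"
```

```text
0.1 [0.21699769 0.5050891  0.17265027] [-1.79942177e+02 -3.18023565e-03  1.56749157e+02] 0.094148056878262 [-0.47  0.4   1.33] [ 1.1   0.3   1.52 -0.    1.32 -0.07]
[0.578, 0.319, 0.2] ->mm [-405.1  -28.5  -27.3]
[0.578, 0.319, 0.108] ->mm [-405.1  -28.4   64.7]
[0.485, 0.3115, 0.108] ->mm [-322.7  -72.    64.7]
```

>>> send_rows:
  rows:
    - {"dx":0,"dy":0,"dz":-3,"roll":7.03,"jaw":1}
    - {"dx":0,"dy":0,"dz":-3,"roll":7.03,"jaw":1}
    - {"dx":0,"dy":0,"dz":-3,"roll":7.03,"jaw":1}
    - {"dx":0,"dy":0,"dz":-3,"roll":7.03,"jaw":1}
    - {"dx":0,"dy":0,"dz":-3,"roll":7.03,"jaw":1}
    - {"dx":0,"dy":0,"dz":-3,"roll":7.03,"jaw":1}
    - {"dx":0,"dy":0,"dz":-3,"roll":7.03,"jaw":1}
    - {"dx":0,"dy":0,"dz":-3,"roll":7.03,"jaw":1}
    - {"dx":0,"dy":0,"dz":-3,"roll":7.03,"jaw":1}
    - {"dx":0,"dy":0,"dz":0,"roll":7.03,"jaw":1}
    - {"dx":0,"dy":0,"dz":0,"roll":7.03,"jaw":1}
    - {"dx":0,"dy":0,"dz":0,"roll":0,"jaw":1}
  force: 20

```text
time_s: 1.1
ee_pos: [0.2171, 0.5052, 0.1999]
eef_rot: [-3.141, 0.001, 1.38]
force: [0.2, 0.4, 0.3]
grip_width: 0.0178
grip_force: 0.0
```

```bash
python3 -c "
from h import *
rel([[.578,.319,.2],[.578,.319,.108],[.485,.3115,.108]])"
```

```text
1.1 [0.21707596 0.50520069 0.19985906] [-1.79992820e+02  3.21882014e-02  7.90707171e+01] 0.017778198194627993 [0.17 0.4  0.3 ] [ 1.1   0.28  1.48 -0.    1.38  1.29]
[0.578, 0.319, 0.2] ->mm [-1.144e+02  3.897e+02 -1.000e-01]
[0.578, 0.319, 0.108] ->mm [-114.3  389.7   91.9]
[0.485, 0.3115, 0.108] ->mm [-139.3  299.8   91.9]
```

>>> send_rows:
  rows:
    - {"dx":-10.4,"dy":35.4,"dz":0,"roll":0,"jaw":1}
    - {"dx":-10.4,"dy":35.4,"dz":0,"roll":0,"jaw":1}
    - {"dx":-10.4,"dy":35.4,"dz":0,"roll":0,"jaw":1}
    - {"dx":-10.4,"dy":35.4,"dz":0,"roll":0,"jaw":1}
    - {"dx":-10.4,"dy":35.4,"dz":0,"roll":0,"jaw":1}
    - {"dx":-10.4,"dy":35.4,"dz":0,"roll":0,"jaw":1}
    - {"dx":-10.4,"dy":35.4,"dz":0,"roll":0,"jaw":1}
    - {"dx":-10.4,"dy":35.4,"dz":0,"roll":0,"jaw":1}
    - {"dx":-10.4,"dy":35.4,"dz":0,"roll":0,"jaw":1}
    - {"dx":-10.4,"dy":35.4,"dz":0,"roll":0,"jaw":1}
    - {"dx":-10.4,"dy":35.4,"dz":0,"roll":0,"jaw":1}
    - {"dx":0,"dy":0,"dz":0,"roll":0,"jaw":1}

```text
time_s: 2.1
ee_pos: [0.583, 0.3175, 0.1986]
eef_rot: [-3.141, 0.001, 1.386]
force: [0.0, 0.5, -0.4]
grip_width: 0.0003
grip_force: 0.0
```

```bash
python3 -c "
from h import *
rel([[.578,.319,.108],[.485,.3115,.108]])"
```

```text
2.1 [0.58301344 0.31745842 0.19858982] [-1.79968095e+02  8.59208409e-02  7.94273593e+01] 0.0002616723302006368 [ 0.02  0.53 -0.39] [ 0.44  0.55  1.11 -0.    1.48  0.63]
[0.578, 0.319, 0.108] ->mm [ 0.7 -5.2 90.6]
[0.485, 0.3115, 0.108] ->mm [-23.7 -95.2  90.7]
```

>>> send_rows:
  rows:
    - {"dx":0.5,"dy":-2,"dz":30,"roll":0,"jaw":1}
    - {"dx":0,"dy":0,"dz":30,"roll":0,"jaw":1}
    - {"dx":0,"dy":0,"dz":30,"roll":0,"jaw":1}
    - {"dx":-3,"dy":-11.5,"dz":0,"roll":0,"jaw":1}
    - {"dx":-3,"dy":-11.5,"dz":0,"roll":0,"jaw":1}
    - {"dx":-3,"dy":-11.5,"dz":0,"roll":0,"jaw":1}
    - {"dx":-3,"dy":-11.5,"dz":0,"roll":0,"jaw":1}
    - {"dx":-3,"dy":-11.5,"dz":0,"roll":0,"jaw":1}
    - {"dx":-3,"dy":-11.5,"dz":0,"roll":0,"jaw":1}
    - {"dx":-3,"dy":-11.5,"dz":0,"roll":0,"jaw":1}
    - {"dx":-3,"dy":-11.5,"dz":0,"roll":0,"jaw":1}
    - {"dx":0,"dy":0,"dz":0,"roll":0,"jaw":1}

```text
time_s: 3.1
ee_pos: [0.4806, 0.3156, 0.1101]
eef_rot: [-3.141, 0.0, 1.391]
force: [0.1, 0.8, -0.2]
grip_width: 0.0004
grip_force: 0.0
```

```bash
python3 -c "
from h import *
f,W,k=cam('top'); save(cv2.resize(f[150:275,150:300],None,fx=4,fy=4),'t1.png')
f,W,k=cam('scene'); save(cv2.resize(f[130:260,340:500],None,fx=4,fy=4),'s1.png')
rel([[.52,.31,.24],[.5275,.0258,.24]])"
```

```text
3.2 [0.48224812 0.31570599 0.11030247] [ 1.79988668e+02 -6.01948202e-03  7.95844106e+01] 0.0004297610730028162 [-0.09 -0.07  0.2 ] [ 0.52  0.41  1.52 -0.    1.21  0.7 ]
[0.52, 0.31, 0.24] ->mm [   1.2   38.2 -129.7]
[0.5275, 0.0258, 0.24] ->mm [-276.9   96.9 -129.7]
```

View pics/s1.png

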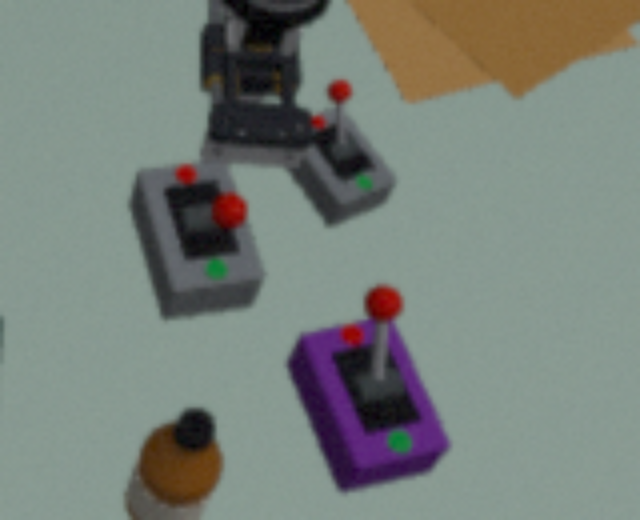

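The scene crop still shows the ball at ON (230,210), and the fingers aren't visible at the box. I'll check the top view against the projected TCP.

```bash
python3 -c "
from h import *
f,W,(K,R,t)=cam('scene'); o=get_obs()
for p in (o['ee_pos'],[.525,.3145,.126],[.4535,.31,.126],[.489,.313,.06]):
    print(p,cv2.projectPoints(np.array([p],float),cv2.Rodrigues(R)[0],t,K,None)[0].ravel())
save(cv2.resize(f[100:260,340:500],None,fx=3.7,fy=3.7),'s2.png')
hsv=cv2.cvtColor(f,cv2.COLOR_RGB2HSV); m=((hsv[...,0]<6)|(hsv[...,0]>174))&(hsv[...,1]>150)&(hsv[...,2]>60)
n,l,s,c=cv2.connectedComponentsWithStats(m.astype(np.uint8))
for i in range(1,n):
    if s[i,4]>8 and 340<c[i,0]<460: print(c[i],s[i,4],np.round(np.nanmedian(W[l==i],0),3))
"
```

```text
[0.48254272 0.31565436 0.11021762] [392.58121873 173.66194735]
[0.525, 0.3145, 0.126] [395.87979507 182.21975432]
[0.4535, 0.31, 0.126] [389.95504528 163.41140466]
[0.489, 0.313, 0.06] [389.3194154  183.97776495]
[424.41176471 152.11764706] 17 [0.402 0.44  0.103]
[386.         173.33333333] 18 [0.445 0.31  0.057]
[396.61403509 182.21052632] 57 [0.53  0.315 0.135]
[435.47058824 205.43137255] 51 [0.622 0.411 0.136]
[427.53846154 213.38461538] 13 [0.606 0.413 0.057]
```

View pics/t1.png

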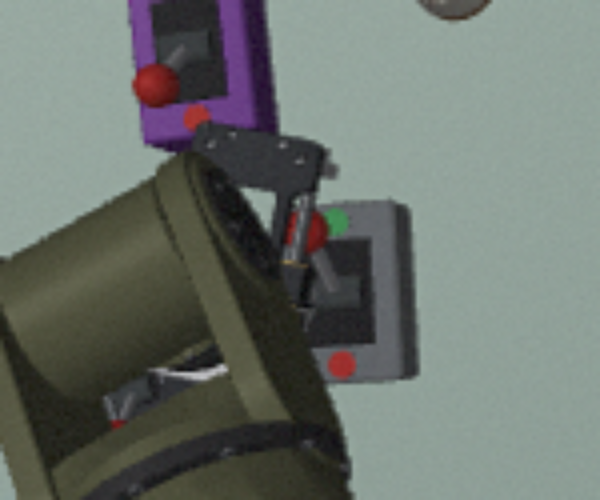

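```bash
python3 -c "
from h import *
f,W,(K,R,t)=cam('scene'); o=get_obs(); print(o['ee_pos'],o['qpos'])
pr=lambda p:cv2.projectPoints(np.array([p],float),cv2.Rodrigues(R)[0],t,K,None)[0].ravel()
print('start tcp',pr([.217,.505,.173]))
F0=np.load('sceneF.npy');W0=np.load('sceneW.npy')
for a,n,(x,y) in ((W0,'0',(.217,.505)),(W,'1',(.482,.316))):
    d=np.hypot(a[...,0]-x,a[...,1]-y); m=(d<.12)&(a[...,2]>.1)
    zz=a[...,2][m]
    for lo in np.arange(.1,.32,.02):
        q=a[m&(a[...,2]>lo)&(a[...,2]<=lo+.02)]
        if len(q)>3: print(n,round(lo,2),len(q),np.round(q.min(0),3),np.round(q.max(0),3))
"
```

```text
[0.48269362 0.3156011  0.11013513] [ 5.15584932e-01  4.15507039e-01  1.51606724e+00 -5.20101810e-05
  1.20979544e+00  6.98935504e-01]
start tcp [435.39761871  94.63255857]
0 0.2 24 [0.199 0.447 0.203] [0.248 0.554 0.22 ]
0 0.22 43 [0.201 0.446 0.22 ] [0.249 0.556 0.24 ]
0 0.24 48 [0.192 0.446 0.24 ] [0.25  0.557 0.259]
0 0.26 50 [0.191 0.447 0.26 ] [0.251 0.556 0.28 ]
0 0.28 24 [0.203 0.445 0.28 ] [0.25  0.554 0.297]
0 0.3 161 [0.205 0.417 0.301] [0.281 0.564 0.32 ]
1 0.12 63 [0.513 0.304 0.121] [0.541 0.328 0.14 ]
1 0.22 8 [0.504 0.296 0.235] [0.56  0.323 0.24 ]
1 0.24 201 [0.397 0.268 0.241] [0.57  0.345 0.26 ]
1 0.26 266 [0.402 0.266 0.26 ] [0.575 0.348 0.28 ]
1 0.28 429 [0.419 0.268 0.28 ] [0.576 0.335 0.299]
1 0.3 25 [0.49  0.286 0.3  ] [0.504 0.337 0.32 ]
```

View pics/s2.png

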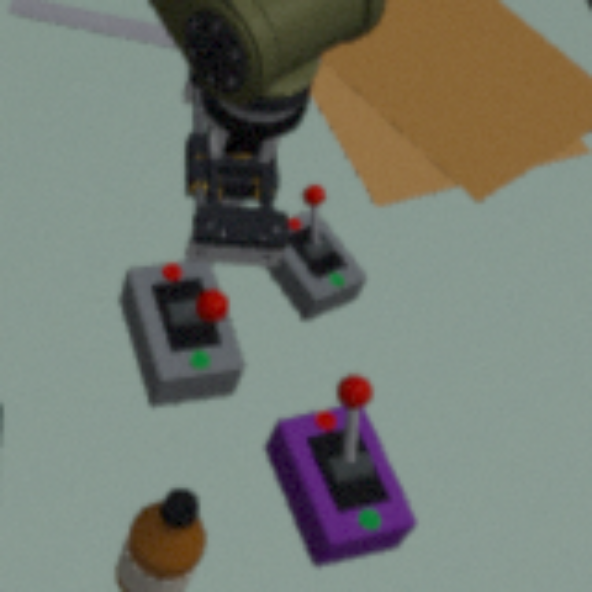

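The ball is still at ON (scene px 397,182). The depth maps put the hand about 28 mm higher than the reported TCP, so the fingers probably passed over the ball. I'll lift, open the jaw so a finger shows past the body, and measure the fingertip height.

>>> send_rows:
  rows:
    - {"dx":0,"dy":0,"dz":-35,"roll":0,"jaw":1}
    - {"dx":0,"dy":0,"dz":-35,"roll":0,"jaw":1}
    - {"dx":0,"dy":0,"dz":-20,"roll":0,"jaw":-1}
    - {"dx":0,"dy":0,"dz":0,"roll":0,"jaw":-1}
    - {"dx":0,"dy":0,"dz":0,"roll":0,"jaw":-1}
    - {"dx":0,"dy":0,"dz":0,"roll":0,"jaw":-1}
    - {"dx":0,"dy":0,"dz":0,"roll":0,"jaw":-1}
    - {"dx":0,"dy":0,"dz":0,"roll":0,"jaw":-1}
    - {"dx":0,"dy":0,"dz":0,"roll":0,"jaw":-1}
    - {"dx":0,"dy":0,"dz":0,"roll":0,"jaw":-1}
    - {"dx":0,"dy":0,"dz":0,"roll":0,"jaw":-1}

```text
time_s: 4.22
ee_pos: [0.4821, 0.3155, 0.1999]
eef_rot: [-3.141, 0.0, 1.386]
force: [0.5, -0.2, 0.2]
grip_width: 0.0572
grip_force: 0.0
```

```bash
python3 -c "
from h import *
f,W,k=cam('scene'); o=get_obs(); print(o['time_s'],o['ee_pos'],o['grip_width'])
x,y,_=o['ee_pos']; d=np.hypot(W[...,0]-x,W[...,1]-y); m=(d<.12)&(W[...,2]>.145)
for lo in np.arange(.14,.4,.02):
    q=W[m&(W[...,2]>lo)&(W[...,2]<=lo+.02)]
    if len(q)>2: print(round(lo,2),len(q),np.round(q.min(0),3),np.round(q.max(0),3))
save(cv2.resize(f[80:230,330:480],None,fx=4,fy=4),'s3.png')
"
```

```text
4.2667 [0.4821488  0.31551911 0.19998841] 0.06114307142536633
0.24 34 [0.512 0.298 0.24 ] [0.524 0.317 0.259]
0.26 34 [0.515 0.298 0.26 ] [0.527 0.317 0.279]
0.28 12 [0.451 0.312 0.282] [0.525 0.329 0.3  ]
0.3 7 [0.45  0.311 0.3  ] [0.456 0.327 0.305]
0.32 94 [0.399 0.268 0.329] [0.568 0.333 0.34 ]
0.34 300 [0.402 0.267 0.34 ] [0.573 0.341 0.36 ]
0.36 608 [0.396 0.267 0.36 ] [0.576 0.336 0.38 ]
0.38 107 [0.474 0.29  0.38 ] [0.505 0.337 0.4  ]
```

View pics/s3.png

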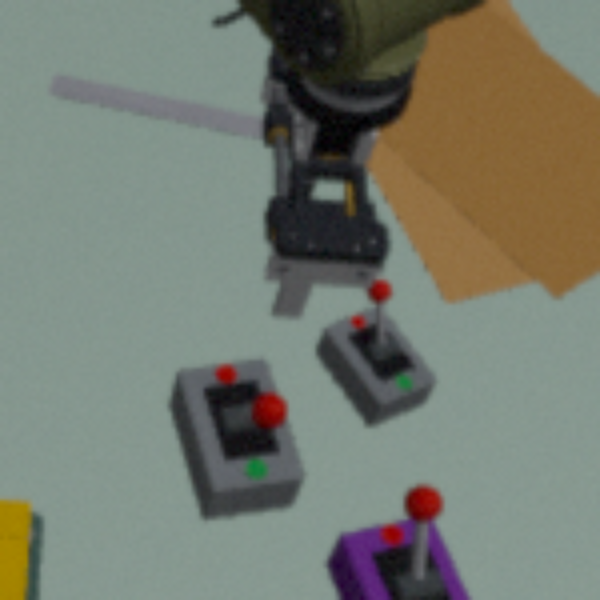

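The front fingertip (crop 290,315) has its lowest point at z≈0.235 while the TCP reads 0.200. The real tip is about 35 mm higher than reported, and x and y agree. I'll repeat the push 35–40 mm lower.

>>> send_rows:
  rows:
    - {"dx":6,"dy":23.5,"dz":0,"roll":0,"jaw":1}
    - {"dx":6,"dy":23.5,"dz":0,"roll":0,"jaw":1}
    - {"dx":6,"dy":23.5,"dz":0,"roll":0,"jaw":1}
    - {"dx":6,"dy":23.5,"dz":0,"roll":0,"jaw":1}
    - {"dx":0,"dy":0,"dz":0,"roll":0,"jaw":1}
    - {"dx":0,"dy":0,"dz":0,"roll":0,"jaw":1}
    - {"dx":0,"dy":0,"dz":0,"roll":0,"jaw":1}
    - {"dx":0,"dy":0,"dz":0,"roll":0,"jaw":1}
    - {"dx":0,"dy":0,"dz":30,"roll":0,"jaw":1}
    - {"dx":0,"dy":0,"dz":30,"roll":0,"jaw":1}
    - {"dx":0,"dy":0,"dz":30,"roll":0,"jaw":1}
    - {"dx":0,"dy":0,"dz":0,"roll":0,"jaw":1}

```text
time_s: 5.27
ee_pos: [0.576, 0.3209, 0.1046]
eef_rot: [-3.135, 0.005, 1.387]
force: [-0.6, -0.3, -1.7]
grip_width: 0.0003
grip_force: 0.0
```

>>> send_rows:
  rows:
    - {"dx":0,"dy":0,"dz":20,"roll":0,"jaw":1}
    - {"dx":0,"dy":0,"dz":20,"roll":0,"jaw":1}
    - {"dx":-3,"dy":-11.5,"dz":0,"roll":0,"jaw":1}
    - {"dx":-3,"dy":-11.5,"dz":0,"roll":0,"jaw":1}
    - {"dx":-3,"dy":-11.5,"dz":0,"roll":0,"jaw":1}
    - {"dx":-3,"dy":-11.5,"dz":0,"roll":0,"jaw":1}
    - {"dx":-3,"dy":-11.5,"dz":0,"roll":0,"jaw":1}
    - {"dx":-3,"dy":-11.5,"dz":0,"roll":0,"jaw":1}
    - {"dx":-3,"dy":-11.5,"dz":0,"roll":0,"jaw":1}
    - {"dx":-3,"dy":-11.5,"dz":0,"roll":0,"jaw":1}
    - {"dx":0,"dy":0,"dz":0,"roll":0,"jaw":1}
    - {"dx":0,"dy":0,"dz":0,"roll":0,"jaw":1}

```text
time_s: 6.27
ee_pos: [0.4846, 0.3157, 0.0721]
eef_rot: [3.14, -0.001, 1.387]
force: [0.0, -0.1, -0.3]
grip_width: 0.0004
grip_force: 0.0
```

```bash
python3 -c "
from h import *
f,W,k=cam('scene')
hsv=cv2.cvtColor(f,cv2.COLOR_RGB2HSV); m=((hsv[...,0]<6)|(hsv[...,0]>174))&(hsv[...,1]>150)&(hsv[...,2]>60)
n,l,s,c=cv2.connectedComponentsWithStats(m.astype(np.uint8))
for i in range(1,n):
    if s[i,4]>8 and 340<c[i,0]<460: print(c[i],s[i,4],np.round(np.nanmedian(W[l==i],0),3))
rel([])
"
```

```text
[424.41176471 152.11764706] 17 [0.402 0.441 0.102]
[388.55555556 163.77777778] 9 [0.458 0.303 0.133]
[385.88888889 173.16666667] 18 [0.444 0.311 0.058]
[435.40384615 205.38461538] 52 [0.622 0.411 0.136]
[427.33333333 212.91666667] 12 [0.605 0.413 0.057]
6.3167 [0.48489204 0.31562081 0.07168526] [ 1.79905234e+02 -7.66924197e-02  7.94378569e+01] 0.0001086733155764152 [-0.11 -0.33 -1.33] [ 0.51  0.46  1.55 -0.    1.13  0.7 ]
```

The toggle is now OFF, with the ball at x≈0.456. Next I'll go over to the bar with the jaw half open.

>>> send_rows:
  rows:
    - {"dx":0,"dy":0,"dz":-37,"roll":0,"jaw":0}
    - {"dx":0,"dy":0,"dz":-37,"roll":0,"jaw":0}
    - {"dx":0,"dy":0,"dz":-37,"roll":0,"jaw":0}
    - {"dx":0,"dy":0,"dz":-37,"roll":0,"jaw":0}
    - {"dx":-34.6,"dy":11.9,"dz":0,"roll":0,"jaw":0}
    - {"dx":-34.6,"dy":11.9,"dz":0,"roll":0,"jaw":0}
    - {"dx":-34.6,"dy":11.9,"dz":0,"roll":0,"jaw":0}
    - {"dx":-34.6,"dy":11.9,"dz":0,"roll":0,"jaw":0}
    - {"dx":-34.6,"dy":11.9,"dz":0,"roll":0,"jaw":0}
    - {"dx":-34.6,"dy":11.9,"dz":0,"roll":0,"jaw":0}
    - {"dx":-34.6,"dy":11.9,"dz":0,"roll":0,"jaw":0}
    - {"dx":-34.6,"dy":11.9,"dz":0,"roll":0,"jaw":0}

```text
time_s: 7.32
ee_pos: [0.5274, 0.0235, 0.219]
eef_rot: [3.141, -0.0, 1.386]
force: [-0.1, 1.5, 0.5]
grip_width: 0.0471
grip_force: 0.0
```

>>> send_rows:
  rows:
    - {"dx":0,"dy":0,"dz":0,"roll":0,"jaw":0}
    - {"dx":0,"dy":0,"dz":0,"roll":0,"jaw":0}

```text
time_s: 7.48
ee_pos: [0.5275, 0.0238, 0.2187]
eef_rot: [3.141, -0.0, 1.383]
force: [1.0, 1.3, 0.6]
grip_width: 0.0473
grip_force: 0.0
```

```bash
python3 -c "
from h import *
f,W,k=cam('scene'); o=get_obs()
x,y,zt=o['ee_pos']; d=np.hypot(W[...,0]-x,W[...,1]-y); m=(d<.1)&(W[...,2]>.19)
for lo in np.arange(.19,.38,.01):
    q=W[m&(W[...,2]>lo)&(W[...,2]<=lo+.01)]
    if len(q)>2: print(round(lo,2),len(q),np.round(q.min(0),3),np.round(q.max(0),3))
q=W[m];print('lowest',np.sort(q[:,2])[:8])
hsv=cv2.cvtColor(f,cv2.COLOR_RGB2HSV); m=((hsv[...,0]<6)|(hsv[...,0]>174))&(hsv[...,1]>150)&(hsv[...,2]>60)
n,l,s,c=cv2.connectedComponentsWithStats(m.astype(np.uint8))
for i in range(1,n):
    if s[i,4]>8 and 370<c[i,0]<410: print(c[i],s[i,4],np.round(np.nanmedian(W[l==i],0),3))
# bar from scene view
W0=np.load('sceneW.npy');F0=np.load('sceneF.npy'); b=(F0.max(-1)<50)&(W0[...,2]>.13)&(W0[...,2]<.155)&(W0[...,0]<.535)&(abs(W0[...,1])<.2)&(W0[...,0]>.48)
print('bar scene',b.sum(),np.round(W0[b].mean(0),4),np.round(W0[b].min(0),3),np.round(W0[b].max(0),3))
rel([[.5275,.0258,.086]])
save(f[130:330,220:420].repeat(3,0).repeat(3,1),'s4.png')
"
```

```text
0.26 17 [0.561 0.008 0.26 ] [0.566 0.027 0.269]
0.27 20 [0.56  0.009 0.27 ] [0.564 0.027 0.28 ]
0.28 3 [0.563 0.017 0.28 ] [0.565 0.025 0.282]
0.31 15 [0.502 0.02  0.312] [0.507 0.033 0.32 ]
0.32 3 [0.504 0.023 0.321] [0.505 0.03  0.323]
0.34 3 [0.605 0.009 0.346] [0.613 0.04  0.35 ]
0.35 89 [ 0.461 -0.023  0.35 ] [0.614 0.071 0.36 ]
0.36 100 [ 0.461 -0.023  0.36 ] [0.614 0.071 0.37 ]
0.37 214 [ 0.461 -0.024  0.37 ] [0.62  0.071 0.38 ]
lowest [0.26024516 0.26079145 0.26120264 0.2614901  0.26186234 0.263053
 0.26386564 0.26392345]
[390.74418605 163.18604651] 43 [0.46  0.31  0.136]
[386.05882353 173.23529412] 17 [0.443 0.311 0.057]
bar scene 86 [0.5277 0.0041 0.1453] [ 0.52  -0.043  0.14 ] [0.535 0.067 0.15 ]
7.5333 [0.52732711 0.02508875 0.21857352] [ 1.79976415e+02 -1.38728723e-02  7.93291918e+01] 0.046878914790664396 [-0.04  1.03  1.07] [-0.02  0.22  1.52  0.    1.41  0.16]
[0.5275, 0.0258, 0.086] ->mm [  0.7  -0.  132.6]
```

View pics/s4.png

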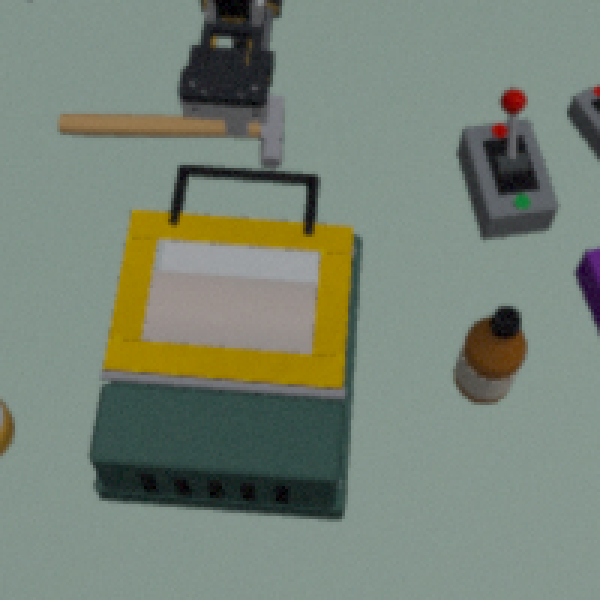

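The toggle is OFF with its ball over the red mark (crop 512,100). The hand is above the bar (crop 248,175), with the front finger 36 mm behind bar centre, clear of the guard. Now descend and grip.

>>> send_rows:
  rows:
    - {"dx":0.7,"dy":0,"dz":35,"roll":0,"jaw":0}
    - {"dx":0,"dy":0,"dz":35,"roll":0,"jaw":0}
    - {"dx":0,"dy":0,"dz":35,"roll":0,"jaw":0}
    - {"dx":0,"dy":0,"dz":17,"roll":0,"jaw":0}
    - {"dx":0,"dy":0,"dz":16,"roll":0,"jaw":0}
    - {"dx":0,"dy":0,"dz":0,"roll":0,"jaw":0}
    - {"dx":0,"dy":0,"dz":0,"roll":0,"jaw":0}
  force: 15

```text
time_s: 8.12
ee_pos: [0.5271, 0.0272, 0.0804]
eef_rot: [-3.141, 0.0, 1.387]
force: [1.2, 0.2, 0.6]
grip_width: 0.0467
grip_force: 0.0
```

>>> send_rows:
  rows:
    - {"dx":0,"dy":0,"dz":0,"roll":0,"jaw":1}
    - {"dx":0,"dy":0,"dz":0,"roll":0,"jaw":1}
    - {"dx":0,"dy":0,"dz":0,"roll":0,"jaw":1}
    - {"dx":0,"dy":0,"dz":0,"roll":0,"jaw":1}
    - {"dx":0,"dy":0,"dz":0,"roll":0,"jaw":1}
    - {"dx":0,"dy":0,"dz":0,"roll":0,"jaw":1}
    - {"dx":0,"dy":0,"dz":0,"roll":0,"jaw":1}
    - {"dx":0,"dy":0,"dz":0,"roll":0,"jaw":1}
  force: 15

```text
time_s: 8.78
ee_pos: [0.5279, 0.0261, 0.0805]
eef_rot: [3.139, -0.0, 1.386]
force: [6.0, -0.7, -1.5]
grip_width: 0.0116
grip_force: 15.0
```

Gripped: the opening is 11.6 mm on the 12 mm bar, with 15 N. Now lift along the 220 mm arc.

>>> send_rows:
  rows:
    - {"dx":0,"dy":0.2,"dz":-9.6,"roll":0,"jaw":1}
    - {"dx":0,"dy":0.6,"dz":-9.6,"roll":0,"jaw":1}
    - {"dx":0,"dy":1.0,"dz":-9.5,"roll":0,"jaw":1}
    - {"dx":0,"dy":1.5,"dz":-9.5,"roll":0,"jaw":1}
    - {"dx":0,"dy":1.9,"dz":-9.4,"roll":0,"jaw":1}
    - {"dx":0,"dy":2.3,"dz":-9.3,"roll":0,"jaw":1}
    - {"dx":0,"dy":2.7,"dz":-9.2,"roll":0,"jaw":1}
    - {"dx":0,"dy":3.1,"dz":-9.1,"roll":0,"jaw":1}
    - {"dx":0,"dy":3.5,"dz":-8.9,"roll":0,"jaw":1}
    - {"dx":0,"dy":3.8,"dz":-8.8,"roll":0,"jaw":1}
    - {"dx":0,"dy":0,"dz":0,"roll":0,"jaw":1}

```text
time_s: 9.7
ee_pos: [0.5497, 0.0221, 0.1742]
eef_rot: [3.136, -0.001, 1.386]
force: [16.7, -0.4, -12.1]
grip_width: 0.0115
grip_force: 15.0
```

```bash
cat >> h.py <<'E'
def guard():
    f,W,k=cam('scene'); hsv=cv2.cvtColor(f,cv2.COLOR_RGB2HSV)
    m=(hsv[...,0]>18)&(hsv[...,0]<32)&(hsv[...,1]>150)&(hsv[...,2]>60)&(np.abs(W[...,0]-.65)<.2)&(np.abs(W[...,1])<.17)&(W[...,2]>.1)
    p=W[m]; c=p.mean(0)
    ux=np.array([.983,-.184]); s=p[:,:2]@ux; a=np.polyfit(s,p[:,2],1)[0]
    print('guard deg',-np.degrees(np.arctan(a)),m.sum(),c); return f
E
python3 -c "
from h import *
f=guard(); rel([])"
```

```text
guard deg 27.109590844803755 2558 [0.67706801 0.00069472 0.1866954 ]
9.75 [0.54922378 0.02216189 0.17325919] [ 1.79751981e+02 -3.26325625e-02  7.93977862e+01] 0.01132876651142828 [ 16.88  -0.58 -12.01] [-0.03  0.3   1.53 -0.    1.32  0.16]
```

Radial pull is building up (17 N away from the hinge). I'll continue, correcting about 3 mm toward the hinge, and recheck.

>>> send_rows:
  rows:
    - {"dx":0,"dy":2.5,"dz":1.2,"roll":0,"jaw":1}
    - {"dx":0,"dy":4.8,"dz":-8.5,"roll":0,"jaw":1}
    - {"dx":0,"dy":5.0,"dz":-8.2,"roll":0,"jaw":1}
    - {"dx":0,"dy":5.3,"dz":-8.0,"roll":0,"jaw":1}
    - {"dx":0,"dy":5.6,"dz":-8.0,"roll":0,"jaw":1}
    - {"dx":0,"dy":0,"dz":0,"roll":0,"jaw":1}

```text
time_s: 10.25
ee_pos: [0.5683, 0.0187, 0.2069]
eef_rot: [-3.137, 0.0, 1.387]
force: [-30.1, 4.3, 17.7]
grip_width: 0.0116
grip_force: 15.0
```

```bash
python3 -c "
from h import *
f=guard(); rel([])"
```

```text
guard deg 36.09518345912451 2680 [ 6.82481947e-01 -3.44622257e-04  1.99679124e-01]
10.3 [0.56780729 0.01876048 0.20629067] [-1.79711885e+02  8.70355089e-03  7.94419443e+01] 0.011487761367940635 [-29.5    3.67  17.29] [-0.03  0.32  1.42  0.    1.41  0.15]
```

>>> send_rows:
  rows:
    - {"dx":0,"dy":-1.5,"dz":-1.1,"roll":0,"jaw":1}
    - {"dx":0,"dy":5.7,"dz":-7.7,"roll":0,"jaw":1}
    - {"dx":0,"dy":6.0,"dz":-7.5,"roll":0,"jaw":1}
    - {"dx":0,"dy":0,"dz":0,"roll":0,"jaw":1}

```text
time_s: 10.63
ee_pos: [0.5799, 0.0165, 0.2225]
eef_rot: [-3.141, -0.0, 1.386]
force: [-13.7, 2.0, 7.4]
grip_width: 0.0113
grip_force: 15.0
```

>>> send_rows:
  rows:
    - {"dx":0,"dy":-0.6,"dz":-0.5,"roll":0,"jaw":1}
    - {"dx":0,"dy":6.4,"dz":-7.2,"roll":0,"jaw":1}
    - {"dx":0,"dy":6.6,"dz":-7.0,"roll":0,"jaw":1}
    - {"dx":0,"dy":6.9,"dz":-6.6,"roll":0,"jaw":1}
    - {"dx":0,"dy":5.0,"dz":-4.6,"roll":0,"jaw":1}
    - {"dx":0,"dy":0,"dz":0,"roll":0,"jaw":1}
    - {"dx":0,"dy":0,"dz":0,"roll":0,"jaw":1}
    - {"dx":0,"dy":0,"dz":0,"roll":0,"jaw":1}
    - {"dx":0,"dy":0,"dz":0,"roll":0,"jaw":1}

```text
time_s: 11.38
ee_pos: [0.6032, 0.0122, 0.2472]
eef_rot: [-3.14, -0.0, 1.386]
force: [-7.5, 2.5, 6.3]
grip_width: 0.0113
grip_force: 15.0
```

```bash
python3 -c "
from h import *
f=guard(); rel([])
save(f[100:330,180:440].repeat(2,0).repeat(2,1),'s5.png')
o=get_obs()['ee_pos']; print('angle by rise',np.degrees(np.arcsin((o[2]-.0805)/.22)),'by run',np.degrees(np.arccos(1-((np.array(o[:2])-[.5279,.0261])@[.983,-.184])/.22)))"
```

```text
guard deg 46.81778208637526 2901 [ 0.68980345 -0.00149034  0.21986775]
11.4333 [0.60320938 0.01216692 0.24723781] [-1.79927276e+02 -8.83400014e-03  7.94308730e+01] 0.01132019756268611 [-7.53  1.17  6.29] [-0.04  0.38  1.24  0.    1.52  0.14]
angle by rise 49.279340288553016 by run 49.3187048389563
```

View pics/s5.png

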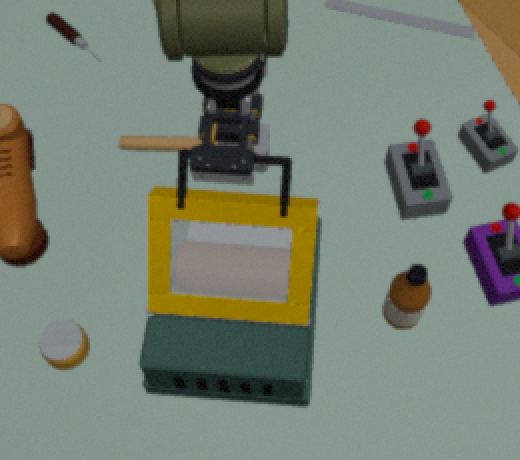

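The hand holds the bar (crop 230,155) and the guard stands open at about 47–49°. The toggle is over red (422,128), and the shoe, bottle, tin and hammer are undisturbed. Handing in.

```bash
python3 -c "
from station import *
print(hand_in())"
```

```text
the job is handed in; nothing more can be done
None
```

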